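# Refit the drive drum of a bench belt sander and hold its tension slide for the belt

### The arm

A 6-joint arm with a two-finger parallel gripper is mounted at the origin on the work surface. World frame = base frame: x ahead of the robot, y to its left, z up, the work surface at z = 0. Lengths are in m, angles in rad, forces in N, time in s.
With the tool pointing down it reaches from about 0.3 to 0.775 m from the base axis. Payload 14.6 kg.
Tool frame: the origin (TCP) lies midway between the tips of the shut fingers; the grasp point (between the pads) lies 19 mm behind it; z points along the fingers, y is the line along which they close (so a half turn about z gives the same grasp; the last joint's range is limited). The gripper opens to 94 mm and grips with 3 to 60 N. Pads are 16 mm wide; open, the fingers measure 119 mm over their backs; the gripper's body (75 mm by 177 mm) begins 78 mm behind the grasp point.
Start: joints at [-1.354, 0.3, 1.521, -0, 1.321, -0.067], TCP at [0.154, -0.528, 0.172] pointing down, gripper open.
Joint ranges: [-3.03, 3.03], [-0.79, 2.21], [0.23, 2.52], [-1.04, 4.18], [0, 3.07], [-2.55, 2.55]. Speed limits (rad/s): [2.22, 2.22, 2.57, 3.14, 3.14, 3.14].

### API

Orientations are given as [roll, pitch, yaw] about the fixed x, y, z axes, in that order (R = Rz(yaw) Ry(pitch) Rx(roll)).
In Python, from station import telemetry, optics, ctrl gives the robot as it stands.
- The arm moves only by the tool carry_out, never from a script. Its argument "plan" is a list that holds one entry, the list of rows, each a list of 7 numbers: the shift along the tool's x, y, z in mm, then the turn, a rotation vector about the tool's x, y, z in rad, then the finger opening in mm, from 0 to 94. A call has 1 to 20 rows; each row shifts and turns the commanded pose from where the row before left it, along the tool's axes as they then stand; what a row does not reach is not made up. A row lasts 1/12 s, in which the tool goes at most 41.7 mm and 7.16 degrees, less where a joint would pass 70% of its speed; a pose out of reach is approached as far as the arm can. A call with a gripper value outside its range is refused whole. The fingers move at their own pace and stop on an object; "squeeze" is the grip in N (left out, the last holds). Time passes only in rows, so rows that do not move let the fingers close. It gives the time, the measured TCP pose, the force, the opening and the grip force at its end, in the units of the state.
- telemetry.get_obs(): the state, without advancing time (a new reading comes with each control period).
- optics.camera(name): name is "scene" or "top" or "wrist"; returns a dict with "pixels" (400x640x3 uint8, red, green, blue), "intrinsics" (3x3 intrinsics, pixels), "dist_coeffs" ([k1, k2, p1, p2, k3] as OpenCV has them; the pictures are not rectified), "origin" and "rotation" of the camera in the world. Camera axes: x right, y down, z forward; pixel columns grow to the right and rows downward; lengths in m; the calibration is good to about 2 mm. A picture is of the moment at which its call begins. There is no depth.
- ctrl.hand_in(): hands the job in; it is judged then, once.
The state is a dict: "time_s": time; "qpos": joint angles; "joint_vel": joint speeds; "tau": joint torques, N m; "ee_pos": TCP position; "eef_rot": TCP orientation; "force": force on the tool from outside, world axes, zero at the start; "moment": the same for the moment, N m; "grip_width": finger opening in m; "grip_force": force on a finger pad.
Only numpy, scipy, OpenCV 4.12 (cv2) and the standard library are available. Lean on these libraries where they do the work, as an engineer would, in place of code of your own. Each camera call takes 0.05 s, during which the arm holds its last target. There are 200 camera calls.

### The job

Refit the drive drum of the little belt sander: thread the wide flange, then the drum, then the small collar down the bare spindle, each one fully home before the next. Then pull the upright black handle at the sander's front straight out against its spring until the slide's pointer stands opposite the marker clipped to the edge of the sander's table, and keep holding it there: the program finishes while still holding it, so that I can slip the belt on. Leave everything else on the bench where it is.

Things in the scene. Friction and masses are not known exactly. Their poses are not given: they have to be found in the camera images.
- sander: fixed bench belt sander, table top 70 above the bench, 316 x 134, from 47 in front of the spindle to 269 behind it. Origin on the bench under the spindle axis; x runs from the front (handle end) to the far end, y to its left, z up. Behind the spindle: platen x 78 to 138, top z 124; idler drum at x 215, top z 123; upright motor x 150, y 112, radius 39, top z 122.
- spindle_seat (a point): centre of the seat on which the first ring rests: the top of a boss (32 dia, 12 high) on the sander's table, 82 above the bench. From it the bare vertical spindle, 14 dia, stands 62 high; its last 8 narrow to 6 dia. Axes as the sander's.
- flange_c (a point): centre (half-way up) of the loose steel flange, the widest ring: 60 dia, 8 thick, bore 17 dia, 0.12 kg or so, lying flat on the bench. Home: resting on the seat, its centre 4 above spindle_seat.
- drum_c (a point): centre (half-way up) of the loose drum, an aluminium hub with a black rubber tyre: 50 dia, 30 high, bore 17 dia, 0.12 kg or so, standing on its end on the bench, either end up. Home: resting on the flange, its centre 23 above spindle_seat.
- collar_c (a point): centre (half-way up) of the loose steel collar, the smallest ring: 28 dia, 10 high, bore 17 dia, 0.04 kg or so, lying flat on the bench. Home: resting on the drum, its centre 43 above spindle_seat.
- slide: spring-return tension slide: pull rod with black handle in front, carriage with idler drum and pointer on the table, all one piece. It slides only along the sander's x: pulling the handle out moves it to -x of the sander, up to 65 from rest. Spring 4.6 N at rest, growing by 1.3 N per 10 of pull. Axes as the sander's; its origin coincides with the sander's origin at rest.
- grip (a point): middle of the upright black handle of the slide, 60 above the bench; the handle is round, 24 dia, standing from 26 to 90 above the bench, 90 in front of the spindle axis at rest, 33 clear of the sander's front face. Below its middle the pull rod (10 dia, axis 40 above the bench) runs back into the sander.
- pointer (a point): tip of the flat steel pointer at the near end of the slide's index bar, on the table right of and behind the spindle (at rest 85 behind its axis, 50 to its right), pointing to the sander's right (-y), 75 above the bench. It moves with the handle.
- marker: fixed steel clip, 14 wide, on the right-hand edge of the sander's table. Where along the edge it is clipped varies, 28 to 48 in front of the pointer's rest place: it shows how far the idler must come in for the belt to go over the drums.
- mark (a point): tip of the marker, pointing to the sander's left, 75 above the bench. The pointer is opposite it when both have the same x along the sander. Axes as the sander's.
- slice: loose round slice of a branch with bark, 50 dia x 10, no hole, lying among the rings; bystander; origin at its underside
- stack: pile of four bark-edged wood slices stuck together, 48 dia x 46 high; bystander; origin at its underside
- glue: upright yellow glue bottle, 48 dia x 130 high; bystander; origin at its underside
- tub: clear tub with white lid, 90 x 90 x 67; bystander; origin at its underside
- screwdriver: screwdriver with red handle, 180 long, 26 thick, lying; bystander; origin at its underside
- knife: carving knife with wooden handle, 165 long, 22 thick, lying; bystander; origin at its underside
- figure: carved horn player standing on a wood slice, base 56 dia, 91 high; bystander; origin at its underside
Things that resemble listed ones, but are neither listed nor needed, are in the scene too. Of the things like the part that bears drum_c, leave any that is purple or turquoise; of the rest the smaller one is meant.

How it is judged:
On the way, in this order (a step that is already met when the one before it is completed fails the run):
1. the flange is home on the seat (horizontal distance between flange_c and spindle_seat below 0.004 m and z of flange_c in the frame of spindle_seat between 0.001 and 0.007 m and angle between flange_c's own z axis and vertical below 0.1 rad), for 0.2 s.
2. the drum is home on the flange (all of step 1 and horizontal distance between drum_c and spindle_seat below 0.004 m and z of drum_c in the frame of spindle_seat between 0.02 and 0.026 m and angle between drum_c's own z axis and vertical below 0.1 rad), for 0.2 s.
3. the collar is home on the drum (all of step 2 and horizontal distance between collar_c and spindle_seat below 0.004 m and z of collar_c in the frame of spindle_seat between 0.04 and 0.046 m and angle between collar_c's own z axis and vertical below 0.1 rad), for 0.2 s.
4. the slide is held with its pointer at the marker (all of step 3 and x of pointer in the frame of mark between -0.005 and 0.005 m and contact force between the fingers and slide above 4 N and linear speed of slide below 0.02 m/s), for 0.5 s.
At the end, for the whole second after the job is handed in: Flange, drum and collar are stacked on the spindle in that order, each fully home (within 3 mm of its height, 4 mm of the axis, 0.1 rad of upright); the slide is at rest with its pointer within 5 mm of the marker along the sander, and the fingers hold it there against its spring (more than 4 N) (all of step 4); the arm keeps its last pose, push and grip.
It fails at once if a bystander on the bench is moved more than 30 mm (distance of any of slice, stack, glue, tub, screwdriver, knife, figure from where it was at the start of the episode above 0.03 m).
It fails at once if a standing bystander is knocked over (angle between any of glue, tub, figure, stack, slice's own z axis and vertical above 0.6 rad).
It also fails if it takes over 72 s, if anything falls off the work surface, if the arm or the gripper's body presses on something with over 40 N, if the wrist force passes 120 N, or if a joint passes its speed limit or range.

## Working session

There is one attempt and no reset: what is moved stays moved. The work goes in short steps, Python scripts to look and compute and a tool call to move; the robot and the scene stay as the last step left them, time stands still between calls to the robot, and variables do not carry over. Pictures are saved under pics/ and viewed, at most 10 in all, crops included, and the job is handed in when it is done.

Besides the shell and the picture viewer there is one more tool, called after "Call:" in YAML: its name, and indented under it one key for each argument. carry_out: Moves the arm, as the interface text tells. Its arguments: {"type":"object","properties":{"plan":{"type":"array","items":{"type":"array","items":{"type":"array","items":{"type":"number"}}}},"squeeze":{"type":"number"}},"required":["plan"]}

```bash
mkdir -p pics
cat > h.py <<'E'
import numpy as np, cv2
from station import telemetry, optics, ctrl
def cam(n,f=None):
    c=optics.camera(n)
    if f: cv2.imwrite('pics/'+f,cv2.cvtColor(c['pixels'],cv2.COLOR_RGB2BGR))
    np.savez(''+n+'.npz',**{k:np.array(v) for k,v in c.items()})
    return c
def load(n): return dict(np.load(''+n+'.npz'))
def ray(c,px,z):
    "pixels -> world xy at height z"
    u=cv2.undistortPoints(np.array(px,float).reshape(-1,1,2),np.array(c['intrinsics']),np.array(c['dist_coeffs'])).reshape(-1,2)
    d=np.c_[u,np.ones(len(u))]@np.array(c['rotation']).T
    o=np.array(c['origin']); t=(z-o[2])/d[:,2]
    return (o+d*t[:,None])[:,:2]
def proj(c,P):
    R=np.array(c['rotation']).T; t=-R@np.array(c['origin'])
    return cv2.projectPoints(np.array(P,float).reshape(-1,1,3),cv2.Rodrigues(R)[0],t,np.array(c['intrinsics']),np.array(c['dist_coeffs']))[0].reshape(-1,2)
E
python3 - <<'E'
from h import *
np.set_printoptions(precision=4,suppress=True)
for n in('scene','top'):
    c=cam(n,n+'.png'); print(n,c['origin'],c['rotation'],c['intrinsics'])
print(telemetry.get_obs())
E
```

```text
scene [ 0.8776 -0.6074  1.0299] [-2.5297  0.0166  0.4496] [[448.9293   0.     320.0211]
 [  0.     448.9293 192.9522]
 [  0.       0.       1.    ]]
top [ 0.4159 -0.0134  1.3532] [-2.9982 -0.0139 -1.5569] [[398.2614   0.     310.0204]
 [  0.     398.2614 193.7586]
 [  0.       0.       1.    ]]
{'time_s': 0.1, 'qpos': array([-1.3536,  0.3004,  1.5215,  0.    ,  1.3207, -0.0666]), 'joint_vel': array([-0.0009, -0.0017, -0.001 ,  0.0003,  0.0001, -0.0011]), 'tau': array([ -0.    , -53.2644, -35.3286,   0.0709,   0.0234,  -0.    ]), 'ee_pos': array([ 0.1539, -0.5277,  0.1714]), 'eef_rot': array([-3.1405, -0.0001,  0.2838]), 'force': array([ 0.1342, -0.8425, -0.4766]), 'moment': array([ 0.022 , -0.0155,  0.0393]), 'grip_force': 0.0, 'grip_width': 0.09386708685847125}
```

```bash
sed -i "s/^def load/def Rm(r):\n    from scipy.spatial.transform import Rotation as Ro\n    r=np.array(r); return r if r.shape==(3,3) else Ro.from_euler('xyz',r).as_matrix()\ndef load/; s/np.array(c\['rotation'\])/Rm(c['rotation'])/" h.py
```

```text
(no output)
```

View pics/top.png

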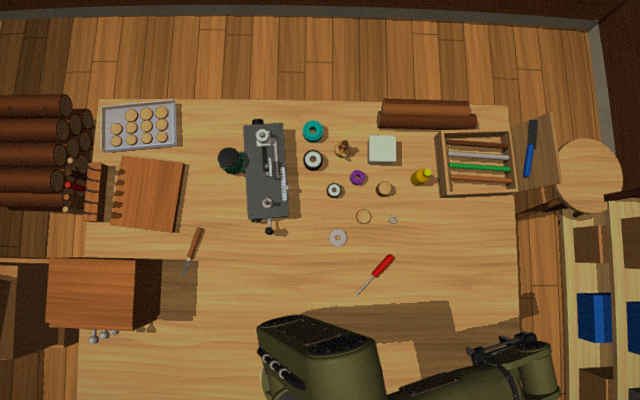

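View pics/scene.png

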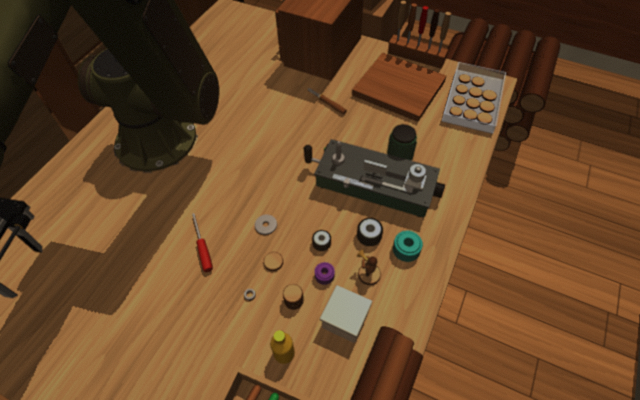

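Run:
```python
from h import *
c=load('top'); im=c['pixels'][:,:,::-1]
cv2.imwrite('pics/crop.png',cv2.resize(im[110:260,230:410],None,fx=4,fy=4,interpolation=cv2.INTER_CUBIC))
for n,p,z in(('flange',(338,238),.008),('drum',(335,190),.03),('bigdrum',(313,160),.03),('collar',(393,220),.01),('spindle',(268,209),.144),('grip',(269,231),.09)): print(n,ray(c,[p],z))
```

```text
flange [[ 0.46131781 -0.12569694]]
drum [[ 0.6212591  -0.11302723]]
bigdrum [[ 0.72330145 -0.03764787]]
collar [[ 0.52440378 -0.31268643]]
spindle [[0.54165776 0.09972454]]
grip [[0.47740019 0.09966663]]
```

View pics/crop.png

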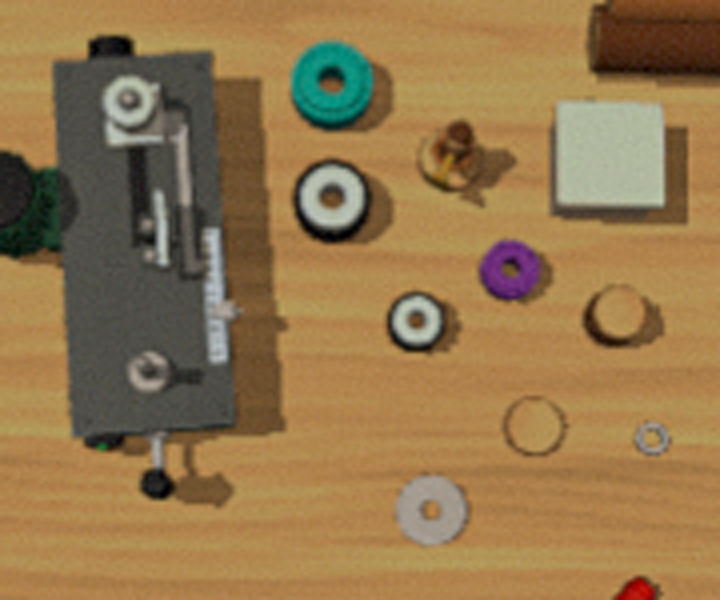

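The candidates for the drum in the top view (crop pixels):
- Turquoise, (332,84): excluded by colour.
- Purple, (510,270): excluded by colour.
- Big black, (332,200): too large.
- Small black, (416,320): about 50 mm across, so this is the drum.

The flange is at (432,510), the collar at (652,438) and the spindle at (149,370). The handle is at (157,485), the marker tip near (218,308) and the pointer near (185,270).

```bash
cat >> h.py <<'E'
def go(xyz,yaw=None):
    "tool-frame shift (mm) from measured pose to world target, and turn about tool z"
    o=telemetry.get_obs(); R=Rm(o['eef_rot']); d=R.T@(np.array(xyz)-o['ee_pos'])*1000
    t=None if yaw is None else -(yaw-o['eef_rot'][2])
    print('t',round(o['time_s'],2),'pos',o['ee_pos'].round(4),'rpy',o['eef_rot'].round(4),'shift',d.round(1),'turn',t)
E
python3 - <<'E'
from h import *
np.set_printoptions(precision=4,suppress=True)
c=load('top')
def w(u,v,z): return ray(c,[(230+(u+.5)/4-.5,110+(v+.5)/4-.5)],z)[0]
for n,p,z in(('flange',(432,510),.008),('drum',(416,321),.03),('collar',(652,438),.01),('boss/spindle tip',(149,370),.144),('same z.082',(149,372),.082),('grip',(157,485),.09),('pointer',(185,272),.075),('mark',(216,308),.075),
 ('TL',(54,62),.07),('TR',(212,52),.07),('BL',(74,437),.07),('BR',(234,428),.07)): print(n,w(*p,z))
a=np.deg2rad(3); print(-telemetry.get_obs()['eef_rot'][2]+.05)
# at yaw .053
y=.053;R=Rm([np.pi,0,y]); o=telemetry.get_obs()['ee_pos']
print(R.T@(np.r_[w(432,510,.008),.17]-o)*1000)
E
```

```text
flange [ 0.4642 -0.1244]
drum [ 0.6216 -0.1084]
collar [ 0.5274 -0.3114]
boss/spindle tip [0.5627 0.1038]
same z.082 [0.5686 0.1097]
grip [0.4778 0.1001]
pointer [0.652  0.0835]
mark [0.6227 0.0575]
TL [0.8299 0.1985]
TR [0.8406 0.0664]
BL [0.5163 0.1699]
BR [0.5257 0.041 ]
-0.2337596585961444
[ 331.2338 -386.314     1.3537]
```

Call:
carry_out:
  plan:
    - [[0, 0, 0, 0, 0, 0.1, 94], [0, 0, 0, 0, 0, 0.104, 94], [26.2, -29, 0, 0, 0, 0, 94], [26.2, -29, 0, 0, 0, 0, 94], [26.2, -29, 0, 0, 0, 0, 94], [26.2, -29, 0, 0, 0, 0, 94], [26.2, -29, 0, 0, 0, 0, 94], [26.2, -29, 0, 0, 0, 0, 94], [26.2, -29, 0, 0, 0, 0, 94], [26.2, -29, 0, 0, 0, 0, 94], [26.2, -29, 0, 0, 0, 0, 94], [26.2, -29, 0, 0, 0, 0, 94], [26.2, -29, 0, 0, 0, 0, 94], [26.2, -29, 0, 0, 0, 0, 94], [26.2, -29, 0, 0, 0, 0, 94], [0, 0, 0, 0, 0, 0, 94], [0, 0, 0, 0, 0, 0, 94]]

```text
time_s: 1.52
ee_pos: [0.4639, -0.1236, 0.1714]
eef_rot: [-3.141, 0.001, 0.083]
force: [0.1, 0.2, 0.4]
grip_width: 0.094
grip_force: 0.0
```

Run:
```python
from h import *
c=cam('wrist','w1.png'); go([.4642,-.1244,.002],.08); print(c['origin'],c['rotation'])
for P in([.4642,-.1244,.008],[.6216,-.1084,.03],[.568,.1094,.144]): print(proj(c,P))
```

```text
t 1.57 pos [ 0.4633 -0.1247  0.1715] rpy [-3.1414e+00  9.0000e-04  8.1300e-02] shift [  1.   -0.2 169.5] turn 0.0012767605840329904
[ 0.54623289 -0.11774904  0.38488759] [ 2.85178000e+00  5.05321282e-04 -1.48728193e+00]
[[324.50468968 171.00733302]]
[[321.48293233  10.71467304]]
[[-14.87616609  33.62278694]]
```

View pics/w1.png

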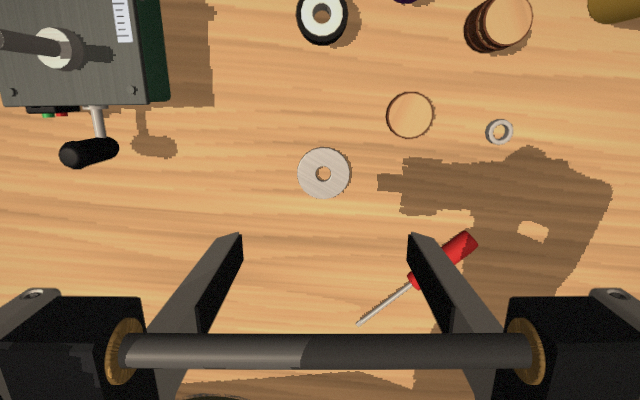

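The wrist view shows the flange at (323.5,172.5), the drum's upper end at (322,14), the collar at (499,131) and the boss top at about (58,48). The handle's top end is at about (73,155).

Run:
```python
from h import *
np.set_printoptions(precision=4,suppress=True)
c=load('wrist')
for n,p,z in(('flange',(323.5,172.5),.008),('drum',(322,14),.03),('collar',(499,131),.01),('boss',(58,48),.082),('handle',(73,156),.09)): print(n,ray(c,[p],z))
f=ray(c,[(323.5,172.5)],.008)[0]
go([*f,.002],.082)
```

```text
flange [[ 0.4624 -0.1234]]
drum [[ 0.6188 -0.1091]]
collar [[ 0.525  -0.3098]]
boss [[0.5663 0.1067]]
handle [[0.4773 0.0987]]
t 1.57 pos [ 0.4633 -0.1247  0.1715] rpy [-3.1414  0.0009  0.0813] shift [ -0.7  -1.3 169.5] turn -0.0007232394159670114
```

Call:
carry_out:
  plan:
    - [[-1, -1, 35, 0, 0, 0, 94], [0, 0, 35, 0, 0, 0, 94], [0, 0, 35, 0, 0, 0, 94], [0, 0, 35, 0, 0, 0, 94], [0, 0, 20, 0, 0, 0, 94], [0, 0, 8, 0, 0, 0, 94], [0, 0, 0, 0, 0, 0, 94], [0, 0, 0, 0, 0, 0, 50], [0, 0, 0, 0, 0, 0, 50], [0, 0, 0, 0, 0, 0, 50], [0, 0, 0, 0, 0, 0, 50], [0, 0, 0, 0, 0, 0, 50], [0, 0, 0, 0, 0, 0, 50], [0, 0, 0, 0, 0, 0, 50]]
  squeeze: 30

```text
time_s: 2.73
ee_pos: [0.4625, -0.1241, 0.0041]
eef_rot: [3.141, -0.0, 0.08]
force: [0.4, -0.0, 0.3]
grip_width: 0.0516
grip_force: 0.0
```

Run:
```python
from h import *
c=cam('wrist','w2.png'); print(telemetry.get_obs()['grip_width'])
```

```text
0.05040537848798386
```

View pics/w2.png

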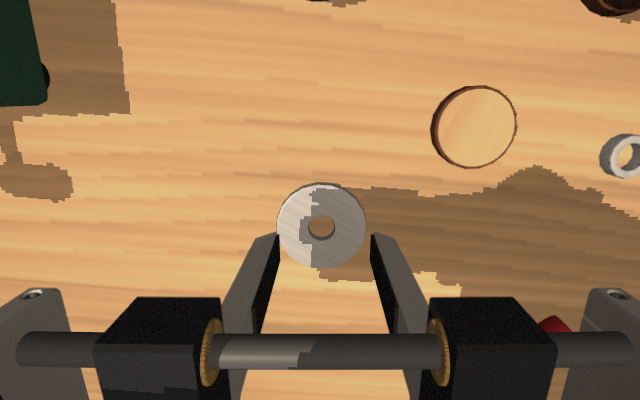

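The flange is at (321,227), ahead of the finger tips, which are at about (275,240) and (372,240). It wasn't gripped.

Run:
```python
from h import *
np.set_printoptions(precision=4,suppress=True)
c=load('wrist'); o=telemetry.get_obs(); print(o['ee_pos'],c['origin'],c['rotation'])
print(ray(c,[(321,227),(277,227),(366,227),(321,183),(321,269)],.006))
R=Rm(o['eef_rot'])
print(proj(c,[o['ee_pos'],o['ee_pos']+R@[0,.025,0],o['ee_pos']-R@[0,.025,0],o['ee_pos']+R@[0,.025,-.019]]))
```

```text
[ 0.4624 -0.1241  0.004 ] [ 0.5446 -0.1184  0.2177] [ 2.853  -0.     -1.4905]
[[ 0.4609 -0.1228]
 [ 0.4585 -0.0938]
 [ 0.4633 -0.1525]
 [ 0.4908 -0.1205]
 [ 0.43   -0.1252]]
[[323.1201 223.8823]
 [360.6126 223.8905]
 [285.6297 223.858 ]
 [363.7303 235.0586]]
```

Run:
```python
from h import *
c=cam('scene'); o=telemetry.get_obs(); R=Rm(o['eef_rot']); e=o['ee_pos']
P=[e,e+R@[0,.025,0],e-R@[0,.025,0],e+R@[0,.025,-.04],e-R@[0,.025,-.04+.08]]
p=proj(c,P); print(p, o['grip_width'])
u,v=p[0].astype(int); im=c['pixels'][max(v-55,0):v+35,u-60:u+60,::-1]; print(u-60,v-55)
cv2.imwrite('pics/s2.png',cv2.resize(im,None,fx=6,fy=6,interpolation=cv2.INTER_CUBIC))
print((p-[u-60,v-55])*6)
```

```text
[[264.92785623 225.52032074]
 [260.89198735 233.15184761]
 [268.8776613  218.05323938]
 [258.9444225  225.33387015]
 [267.19807612 209.98741879]] 0.050161689051379243
204 170
[[365.56713741 333.12192445]
 [341.35192413 378.91108568]
 [389.2659678  288.31943629]
 [329.66653502 332.0032209 ]
 [379.18845671 239.92451277]]
```

View pics/s2.png

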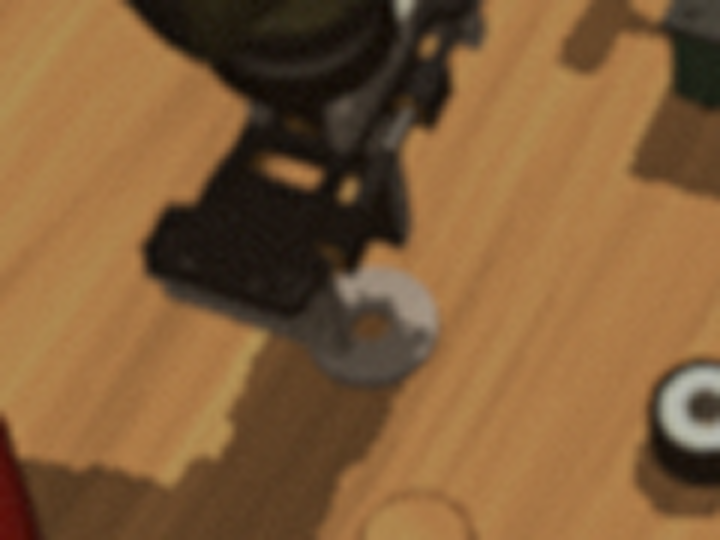

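The finger tip is seen at about (345,345) in the crop, above the flange. TCP level would put it at (341,379), so the visible tips sit well above the reported TCP. I'll fit that height from the wrist picture corners.

Run:
```python
from h import *
np.set_printoptions(precision=1,suppress=True)
c=load('wrist'); o=telemetry.get_obs(); R=Rm(o['eef_rot']); e=o['ee_pos']
for x in(.008,-.008):
  for h in(0,.01,.02,.03,.04,.05): print(x,h,proj(c,[e+R@[x,-.0252,-h],e+R@[x,.0252,-h]]).ravel())
```

```text
0.008 0 [284.9 212.5 361.3 212.5]
0.008 0.01 [283.2 217.7 362.9 217.7]
0.008 0.02 [281.3 223.4 364.7 223.4]
0.008 0.03 [279.2 229.6 366.6 229.6]
0.008 0.04 [276.9 236.5 368.8 236.5]
0.008 0.05 [274.3 244.1 371.1 244.1]
-0.008 0 [285.7 234.9 360.5 235. ]
-0.008 0.01 [284.  241.  362.1 241. ]
-0.008 0.02 [282.2 247.6 363.8 247.6]
-0.008 0.03 [280.2 254.8 365.6 254.9]
-0.008 0.04 [278.  262.8 367.7 262.8]
-0.008 0.05 [275.6 271.6 369.9 271.6]
```

Call:
carry_out:
  plan:
    - [[0, 0, 0, 0, 0, 0, 76], [0, 0, 0, 0, 0, 0, 76], [0, 0, 0, 0, 0, 0, 76], [0, 0, 0, 0, 0, 0, 76], [0, 0, 0, 0, 0, 0, 76], [0, 0, 3, 0, 0, 0, 76], [0, 0, 3, 0, 0, 0, 76], [0, 0, 3, 0, 0, 0, 76], [0, 0, 3, 0, 0, 0, 76], [0, 0, 0, 0, 0, 0, 76]]

```text
time_s: 3.67
ee_pos: [0.462, -0.124, -0.0089]
eef_rot: [-3.141, 0.001, 0.08]
force: [0.3, 0.8, 0.2]
grip_width: 0.0759
grip_force: 0.0
```

Call:
carry_out:
  plan:
    - [[0, 0, 3, 0, 0, 0, 76], [0, 0, 3, 0, 0, 0, 76], [0, 0, 2, 0, 0, 0, 76], [0, 0, 0, 0, 0, 0, 76]]

```text
time_s: 4.0
ee_pos: [0.4622, -0.124, -0.0166]
eef_rot: [-3.141, 0.001, 0.08]
force: [0.4, 0.4, 0.3]
grip_width: 0.0759
grip_force: 0.0
```

Call:
carry_out:
  plan:
    - [[0, 0, 2, 0, 0, 0, 76], [0, 0, 2, 0, 0, 0, 76], [0, 0, 1, 0, 0, 0, 76], [0, 0, 0, 0, 0, 0, 76]]

```text
time_s: 4.33
ee_pos: [0.4623, -0.1241, -0.0214]
eef_rot: [-3.141, 0.0, 0.08]
force: [-0.0, -0.4, -0.2]
grip_width: 0.0762
grip_force: 0.0
```

Call:
carry_out:
  plan:
    - [[0, 0, 2, 0, 0, 0, 76], [0, 0, 2, 0, 0, 0, 76], [0, 0, 0, 0, 0, 0, 76]]

```text
time_s: 4.58
ee_pos: [0.4622, -0.1241, -0.0255]
eef_rot: [-3.141, 0.0, 0.08]
force: [-0.5, -0.6, 0.3]
grip_width: 0.076
grip_force: 0.0
```

Call:
carry_out:
  plan:
    - [[0, 0, 2, 0, 0, 0, 76], [0, 0, 1, 0, 0, 0, 76], [0, 0, 0, 0, 0, 0, 76]]

```text
time_s: 4.83
ee_pos: [0.4623, -0.1241, -0.0284]
eef_rot: [-3.141, 0.0, 0.08]
force: [-0.4, 0.6, -0.2]
grip_width: 0.0761
grip_force: 0.0
```

Call:
carry_out:
  plan:
    - [[0, 0, 1, 0, 0, 0, 56], [0, 0, 0, 0, 0, 0, 56], [0, 0, 0, 0, 0, 0, 56], [0, 0, 0, 0, 0, 0, 56], [0, 0, 0, 0, 0, 0, 56]]

```text
time_s: 5.25
ee_pos: [0.4623, -0.1241, -0.0292]
eef_rot: [-3.142, 0.0, 0.08]
force: [1.0, 1.1, -1.7]
grip_width: 0.0583
grip_force: 30.0
```

Call:
carry_out:
  plan:
    - [[0, 0, 0, 0, 0, 0, 66], [0, 0, 0, 0, 0, 0, 66], [0, 0, 1, 0, 0, 0, 66], [0, 0, 1, 0, 0, 0, 66], [0, 0, 1, 0, 0, 0, 66], [0, 0, 0, 0, 0, 0, 66]]

```text
time_s: 5.75
ee_pos: [0.4623, -0.1241, -0.0324]
eef_rot: [-3.141, 0.0, 0.08]
force: [-0.6, -0.4, 0.8]
grip_width: 0.0661
grip_force: 0.0
```

Run:
```python
from h import *
c=cam('wrist')
im=c['pixels'][150:300,230:420,::-1]
cv2.imwrite('pics/w3.png',cv2.resize(im,None,fx=4,fy=4,interpolation=cv2.INTER_CUBIC))
o=telemetry.get_obs();print(o['ee_pos'],o['force'])
```

```text
[ 0.462312   -0.12408819 -0.03227928] [0.62306325 0.15840296 0.07324045]
```

View pics/w3.png

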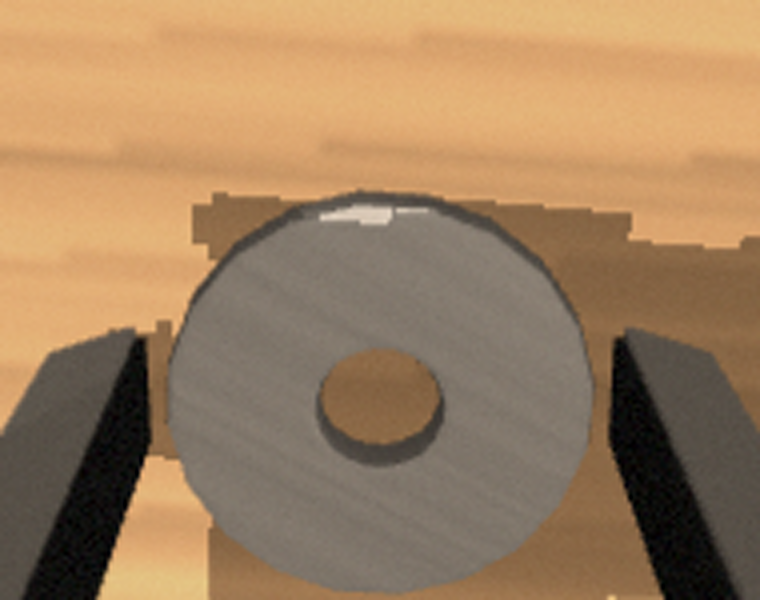

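The flange is centred between the finger tips, which are level with it. The tips therefore sit about 36 mm higher than the reported TCP, and I'll allow for that from here on. Next: grip, lift, and move to just in front of the spindle.

Call:
carry_out:
  plan:
    - [[0, 0, 0, 0, 0, 0, 54], [0, 0, 0, 0, 0, 0, 54], [0, 0, 0, 0, 0, 0, 54], [0, 0, 0, 0, 0, 0, 54], [0, 0, -10, 0, 0, 0, 54], [0, 0, -25, 0, 0, 0, 54], [0, 0, -35, 0, 0, 0, 54], [0, 0, -35, 0, 0, 0, 54], [0, 0, -35, 0, 0, 0, 54], [0, 0, -25, 0, 0, 0, 54], [0, -12, 0, 0, 0, 0, 54], [8, -30, 0, 0, 0, 0, 54], [8, -38, 0, 0, 0, 0, 54], [8, -38, 0, 0, 0, 0, 54], [8, -38, 0, 0, 0, 0, 54], [8, -38, 0, 0, 0, 0, 54], [8, -22, 0, 0, 0, 0, 54], [5, -8, 0, 0, 0, 0, 54], [0, 0, 0, 0, 0, 0, 54], [0, 0, 0, 0, 0, 0, 54]]
  squeeze: 40

```text
time_s: 7.47
ee_pos: [0.497, 0.1029, 0.1325]
eef_rot: [3.141, 0.001, 0.08]
force: [0.2, -0.5, -1.5]
grip_width: 0.0587
grip_force: 40.0
```

Run:
```python
from h import *
c=cam('wrist','w4.png'); go([.567,.108,.13],.082)
print(proj(c,[[.567,.108,.144],[.567,.108,.082]]))
```

```text
t 7.52 pos [0.497  0.1024 0.1326] rpy [3.1414e+00 8.0000e-04 7.9200e-02] shift [70.2 -0.1  2.5] turn -0.0028457433767858226
[[323.91589857 117.02922897]
 [324.04530626 111.85996689]]
```

View pics/w4.png

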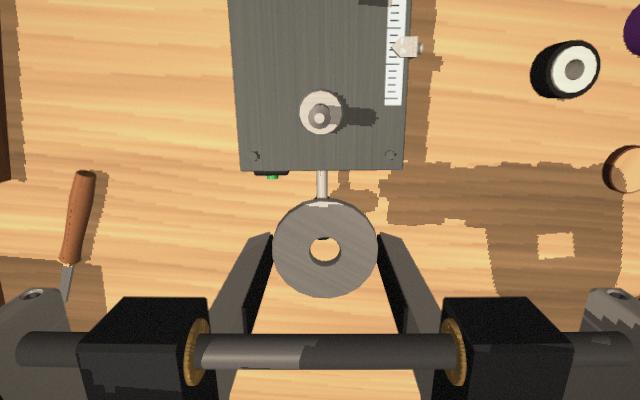

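Spindle tip is at (319.5,118), the boss centre at (321,112), the flange bore at (325,248) and the marker tip at (393,47). The flange is held level.

Run:
```python
from h import *
np.set_printoptions(precision=4,suppress=True)
c=load('wrist')
im=c['pixels'][:,:,::-1]
a=cv2.resize(im[85:145,290:350],None,fx=6,fy=6,interpolation=cv2.INTER_CUBIC); b=cv2.resize(im[215:275,295:355],None,fx=6,fy=6,interpolation=cv2.INTER_CUBIC)
cv2.imwrite('pics/w4c.png',np.hstack([a,b]))
tip=ray(c,[(319.5,118)],.144)[0]; boss=ray(c,[(321,112)],.082)[0]; fl=ray(c,[(325,248)],.173)[0]; out=ray(c,[(325,248.5)],.173)
print(tip,boss,fl,telemetry.get_obs()['ee_pos'],'mark',ray(c,[(393,47)],.075))
R=Rm(telemetry.get_obs()['eef_rot'])
print((R.T@np.r_[(tip+boss)/2-fl,0])*1000)
```

```text
[0.5662 0.1105] [0.5667 0.1103] [0.4985 0.1019] [0.497  0.1024 0.1326] mark [[0.6171 0.0613]]
[68.4629 -3.1272 -0.0548]
```

View pics/w4c.png

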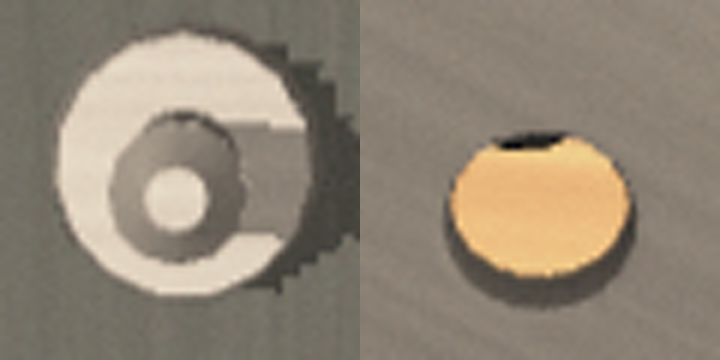

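Call:
carry_out:
  plan:
    - [[15, -0.7, 0, 0, 0, 0, 54], [20, -1, 0, 0, 0, 0, 54], [20, -1, 0, 0, 0, 0, 54], [12, -0.5, 0, 0, 0, 0, 54], [3.2, 0, 0, 0, 0, 0, 54], [0, 0, 0, 0, 0, 0, 54], [0, 0, 8, 0, 0, 0, 54], [0, 0, 8, 0, 0, 0, 54], [0, 0, 6, 0, 0, 0, 54], [0, 0, 4, 0, 0, 0, 54], [0, 0, 3, 0, 0, 0, 54], [0, 0, 3, 0, 0, 0, 54], [0, 0, 3, 0, 0, 0, 54], [0, 0, 0, 0, 0, 0, 54], [0, 0, 0, 0, 0, 0, 54]]

```text
time_s: 8.77
ee_pos: [0.5671, 0.1122, 0.0978]
eef_rot: [3.142, 0.0, 0.08]
force: [-0.4, 0.5, -2.4]
grip_width: 0.0594
grip_force: 40.0
```

Call:
carry_out:
  plan:
    - [[0, 0, 5, 0, 0, 0, 54], [0, 0, 5, 0, 0, 0, 54], [0, 0, 5, 0, 0, 0, 54], [0, 0, 5, 0, 0, 0, 54], [0, 0, 5, 0, 0, 0, 54], [0, 0, 3, 0, 0, 0, 54], [0, 0, 0, 0, 0, 0, 54]]

```text
time_s: 9.35
ee_pos: [0.5667, 0.1121, 0.0689]
eef_rot: [3.142, 0.001, 0.08]
force: [-0.2, 0.2, -1.8]
grip_width: 0.0588
grip_force: 40.0
```

Call:
carry_out:
  plan:
    - [[0, 0, 4, 0, 0, 0, 54], [0, 0, 4, 0, 0, 0, 54], [0, 0, 4, 0, 0, 0, 54], [0, 0, 3, 0, 0, 0, 54], [0, 0, 2, 0, 0, 0, 54], [0, 0, 0, 0, 0, 0, 54]]

```text
time_s: 9.85
ee_pos: [0.5669, 0.1121, 0.0523]
eef_rot: [3.142, 0.001, 0.08]
force: [0.7, -1.0, -2.1]
grip_width: 0.0587
grip_force: 40.0
```

Call:
carry_out:
  plan:
    - [[0, 0, 2, 0, 0, 0, 54], [0, 0, 0, 0, 0, 0, 54], [0, 0, 0, 0, 0, 0, 76], [0, 0, 0, 0, 0, 0, 76], [0, 0, 0, 0, 0, 0, 76], [0, 0, 0, 0, 0, 0, 76], [0, 0, -10, 0, 0, 0, 76], [0, 0, -35, 0, 0, 0, 76], [0, 0, -37, 0, 0, 0, 76], [0, 0, -5, 0, 0, 0, 76], [0, 15, 0, 0, 0, 0, 76], [0, 35, 0, 0, 0, 0, 76], [0, 38, 0, 0, 0, 0, 76], [0, 30, 0, 0, 0, 0, 76], [0, 10, 0, 0, 0, 0, 76], [0, 0, 0, 0, 0, 0, 76], [0, 0, 0, 0, 0, 0, 76]]

```text
time_s: 11.27
ee_pos: [0.5773, -0.0151, 0.1382]
eef_rot: [-3.141, -0.0, 0.079]
force: [0.4, 0.3, -0.5]
grip_width: 0.076
grip_force: 0.0
```

Run:
```python
from h import *
np.set_printoptions(precision=4,suppress=True)
print('drum from w4',ray(load('wrist'),[(575,70)],.03))
c=cam('wrist','w5.png'); go([.62,-.109,.1]); 
im=c['pixels']
for P,n in(([.62,-.109,.03],'drum'),([.5665,.1105,.09],'flange'),([.5665,.1105,.082],'seat'),([.5665,.1105,.144],'tip')): print(n,proj(c,P))
# bright hub blob centre: white, low saturation
hsv=cv2.cvtColor(im,cv2.COLOR_RGB2HSV)
for nm,m in(('white',(hsv[:,:,1]<60)&(hsv[:,:,2]>130)),):
    n,l,s,ce=cv2.connectedComponentsWithStats(m.astype(np.uint8))
    for i in range(1,n):
        if s[i,4]>60: print(nm,s[i],ce[i].round(1))
```

```text
drum from w4 [[ 0.6192 -0.1094]]
t 11.32 pos [ 0.5773 -0.0144  0.1382] rpy [-3.1414 -0.0003  0.0802] shift [35.  97.7 38.2] turn None
drum [[426.5383 147.5663]]
flange [[167.1105 203.1092]]
seat [[171.3444 200.1899]]
tip [[131.105  227.9843]]
white [ 194    0   29  100 1126] [205.1  51. ]
white [ 331    0   64   53 2283] [362.2  24.9]
white [ 594    0   46   53 1967] [620.2  26.2]
white [ 130    2   34  103 1328] [149.7  52.8]
white [ 222   52   33  140 2581] [236.3 122.2]
white [ 405  127   42   41 1229] [426.1 147.2]
white [ 129  168   74   70 3231] [168.2 200.4]
white [125 215  19  19 198] [131.6 223. ]
white [577 236  23  22 176] [587.5 246.4]
white [192 246  11  19 150] [197.3 255.1]
white [593 292  47  35 552] [614.8 309.9]
white [171 354 128   9 992] [233.3 357.8]
```

Call:
carry_out:
  plan:
    - [[5, 13, 0, 0, 0, 0, 76], [12, 34, 0, 0, 0, 0, 76], [12, 34, 10, 0, 0, 0, 76], [6, 16.7, 25, 0, 0, 0, 76], [0, 0, 35, 0, 0, 0, 76], [0, 0, 35, 0, 0, 0, 76], [0, 0, 30, 0, 0, 0, 76], [0, 0, 20, 0, 0, 0, 76], [0, 0, 10, 0, 0, 0, 76], [0, 0, 0, 0, 0, 0, 76], [0, 0, 0, 0, 0, 0, 44], [0, 0, 0, 0, 0, 0, 44], [0, 0, 0, 0, 0, 0, 44], [0, 0, 0, 0, 0, 0, 44], [0, 0, 0, 0, 0, 0, 44], [0, 0, 0, 0, 0, 0, 44]]
  squeeze: 30

```text
time_s: 12.65
ee_pos: [0.6206, -0.11, -0.0259]
eef_rot: [3.141, -0.002, 0.08]
force: [-1.4, 1.8, 6.5]
grip_width: 0.0497
grip_force: 30.0
```

Call:
carry_out:
  plan:
    - [[0, 0, -10, 0, 0, 0, 44], [0, 0, -28, 0, 0, 0, 44], [0, 0, -35, 0, 0, 0, 44], [0, 0, -35, 0, 0, 0, 44], [0, 0, -35, 0, 0, 0, 44], [0, 0, -25, 0, 0, 0, 44], [-2, -12, 0, 0, 0, 0, 44], [-6, -34, 0, 0, 0, 0, 44], [-6, -38, 0, 0, 0, 0, 44], [-6, -38, 0, 0, 0, 0, 44], [-6, -38, 0, 0, 0, 0, 44], [-6, -38, 0, 0, 0, 0, 44], [-3.7, -20, 0, 0, 0, 0, 44], [0, -7, 0, 0, 0, 0, 44], [0, 0, 0, 0, 0, 0, 44], [0, 0, 0, 0, 0, 0, 44]]

```text
time_s: 13.98
ee_pos: [0.5664, 0.1109, 0.1406]
eef_rot: [3.141, 0.0, 0.08]
force: [-0.5, -0.5, -1.4]
grip_width: 0.0496
grip_force: 30.0
```

Run:
```python
from h import *
np.set_printoptions(precision=4,suppress=True)
c=cam('wrist','w6.png'); go([.567,.1115,.12],.08); o=telemetry.get_obs(); e=o['ee_pos'];print(o['force'])
z=e[2]+.026+.03
hsv=cv2.cvtColor(c['pixels'],cv2.COLOR_RGB2HSV); m=(hsv[:,:,1]<60)&(hsv[:,:,2]>100)
n,l,s,ce=cv2.connectedComponentsWithStats(m.astype(np.uint8))
print('exp hub',proj(c,[e[0],e[1],z]))
for i in range(1,n):
    if s[i,4]>100 and 230<ce[i][0]<420 and ce[i][1]>150:
        bb=s[i]; p=(bb[0]+bb[2]/2-.5,bb[1]+bb[3]/2-.5); print(bb,p,ray(c,[p],z))
```

```text
t 14.03 pos [0.5666 0.1103 0.1407] rpy [3.1413 0.0003 0.079 ] shift [ 0.5 -1.1 20.7] turn -0.0010359550438984594
[-0.2512  0.3965 -2.0142]
exp hub [[323.8125 263.2779]]
[ 287  228   76   71 3575] (np.float64(324.5), np.float64(263.0)) [[0.5668 0.11  ]]
[ 225  348   82   21 1534] (np.float64(265.5), np.float64(358.0)) [[0.505  0.1383]]
```

Call:
carry_out:
  plan:
    - [[0, -0.8, 8, 0, 0, 0, 44], [0, 0, 8, 0, 0, 0, 44], [0, 0, 6, 0, 0, 0, 44], [0, 0, 4, 0, 0, 0, 44], [0, 0, 4, 0, 0, 0, 44], [0, 0, 3, 0, 0, 0, 44], [0, 0, 3, 0, 0, 0, 44], [0, 0, 2, 0, 0, 0, 44], [0, 0, 0, 0, 0, 0, 44]]

```text
time_s: 14.78
ee_pos: [0.5662, 0.1122, 0.1025]
eef_rot: [3.142, 0.0, 0.08]
force: [0.3, -1.1, -1.9]
grip_width: 0.0496
grip_force: 30.0
```

Call:
carry_out:
  plan:
    - [[0, 0, 5, 0, 0, 0, 44], [0, 0, 5, 0, 0, 0, 44], [0, 0, 5, 0, 0, 0, 44], [0, 0, 5, 0, 0, 0, 44], [0, 0, 3, 0, 0, 0, 44], [0, 0, 0, 0, 0, 0, 44]]

```text
time_s: 15.28
ee_pos: [0.566, 0.1122, 0.0789]
eef_rot: [3.142, 0.001, 0.08]
force: [-0.2, -0.5, -1.9]
grip_width: 0.0501
grip_force: 30.0
```

Call:
carry_out:
  plan:
    - [[0, 0, 5, 0, 0, 0, 44], [0, 0, 5, 0, 0, 0, 44], [0, 0, 3, 0, 0, 0, 44], [0, 0, 1, 0, 0, 0, 44], [0, 0, 0, 0, 0, 0, 44]]

```text
time_s: 15.7
ee_pos: [0.5662, 0.1122, 0.0655]
eef_rot: [-3.142, 0.001, 0.08]
force: [0.0, 0.0, -1.2]
grip_width: 0.0497
grip_force: 30.0
```

Call:
carry_out:
  plan:
    - [[0, 0, 0, 0, 0, 0, 66], [0, 0, 0, 0, 0, 0, 66], [0, 0, 0, 0, 0, 0, 66], [0, 0, 0, 0, 0, 0, 66], [0, 0, -10, 0, 0, 0, 66], [0, 0, -30, 0, 0, 0, 66], [0, 0, -25, 0, 0, 0, 66], [0, 12, -5, 0, 0, 0, 66], [0, 35, 0, 0, 0, 0, 66], [0, 40, 0, 0, 0, 0, 66], [0, 40, 0, 0, 0, 0, 66], [0, 20, 0, 0, 0, 0, 66], [0, 5, 0, 0, 0, 0, 66], [0, 0, 0, 0, 0, 0, 66], [0, 0, 0, 0, 0, 0, 66]]

```text
time_s: 16.95
ee_pos: [0.5784, -0.0387, 0.1359]
eef_rot: [-3.141, -0.0, 0.08]
force: [0.3, 1.0, 0.4]
grip_width: 0.066
grip_force: 0.0
```

Run:
```python
from h import *
np.set_printoptions(precision=4,suppress=True)
c=cam('wrist','w7.png'); go([.525,-.31,-.034],.08)
hsv=cv2.cvtColor(c['pixels'],cv2.COLOR_RGB2HSV); m=(hsv[:,:,1]<60)&(hsv[:,:,2]>100)
n,l,s,ce=cv2.connectedComponentsWithStats(m.astype(np.uint8))
for nm,P in(('collar',[.525,-.31,.01]),('drum top',[.5665,.1107,.12]),('flange',[.5665,.1107,.09]),('tip',[.5665,.1107,.144])): print(nm,proj(c,P))
for i in range(1,n):
    if s[i,4]>80:
        bb=s[i]; p=(bb[0]+bb[2]/2-.5,bb[1]+bb[3]/2-.5); print(bb,p,ray(c,[p],.01))
```

```text
t 17.0 pos [ 0.5784 -0.0382  0.1359] rpy [-3.1414 -0.      0.0807] shift [-75.2 266.6 169.9] turn 0.0006692705367655344
collar [[566.7463 246.0776]]
drum top [[114.3867 215.4367]]
flange [[136.2246 202.8166]]
tip [[ 92.9654 227.8453]]
[   41     0   189   266 27337] (np.float64(135.0), np.float64(132.5)) [[0.6109 0.1508]]
[ 130    0   63  100 2225] (np.float64(161.0), np.float64(49.5)) [[0.6895 0.1212]]
[ 302    0   65   52 2276] (np.float64(334.0), np.float64(25.5)) [[ 0.7218 -0.0367]]
[ 568    0   72   55 3366] (np.float64(603.5), np.float64(27.0)) [[ 0.7429 -0.2838]]
[147  68   8  23 121] (np.float64(150.5), np.float64(79.0)) [[0.6626 0.1324]]
[ 196  233   67  100 1599] (np.float64(229.0), np.float64(282.5)) [[0.4513 0.0577]]
[ 388  233   65  100 1475] (np.float64(420.0), np.float64(282.5)) [[ 0.4685 -0.1558]]
[552 236  28  22 304] (np.float64(565.5), np.float64(246.5)) [[ 0.5244 -0.3087]]
[  0 289  47  34 447] (np.float64(23.0), np.float64(305.5)) [[0.3991 0.3003]]
[594 289  46  38 908] (np.float64(616.5), np.float64(307.5)) [[ 0.4524 -0.3928]]
[ 190  348  111   22 2161] (np.float64(245.0), np.float64(358.5)) [[0.3482 0.0387]]
```

Call:
carry_out:
  plan:
    - [[-4, 14, 0, 0, 0, 0, 50], [-10, 35, 0, 0, 0, 0, 50], [-11, 39, 0, 0, 0, 0, 50], [-11, 39, 0, 0, 0, 0, 50], [-11, 39, 0, 0, 0, 0, 50], [-11, 39, 0, 0, 0, 0, 50], [-11, 39, 10, 0, 0, 0, 50], [-6.5, 22, 25, 0, 0, 0, 50], [0, 0, 35, 0, 0, 0, 50], [0, 0, 35, 0, 0, 0, 50], [0, 0, 30, 0, 0, 0, 50], [0, 0, 20, 0, 0, 0, 50], [0, 0, 9, 0, 0, 0, 50], [0, 0, 4, 0, 0, 0, 50], [0, 0, 0, 0, 0, 0, 50], [0, 0, 0, 0, 0, 0, 22], [0, 0, 0, 0, 0, 0, 22], [0, 0, 0, 0, 0, 0, 22], [0, 0, 0, 0, 0, 0, 22], [0, 0, 0, 0, 0, 0, 22]]
  squeeze: 25

```text
time_s: 18.67
ee_pos: [0.5249, -0.3107, -0.0312]
eef_rot: [3.141, -0.001, 0.08]
force: [-1.6, 0.6, 6.3]
grip_width: 0.0269
grip_force: 25.0
```

Run:
```python
from h import *
np.set_printoptions(precision=4,suppress=True)
o=telemetry.get_obs(); print(o['grip_width'],o['grip_force'])
go([.5665,.112,.13],.08)
c=load('wrist'); g=cv2.cvtColor(c['pixels'],cv2.COLOR_RGB2HSV)
m=((g[:,:,1]<60)&(g[:,:,2]>170)).astype(np.uint8)[150:280,40:240]
n,l,s,ce=cv2.connectedComponentsWithStats(m)
for i in range(1,n):
    if s[i,4]>60: print(s[i]+[40,150,0,0,0])
```

```text
0.026914970220984717 25.002495422959328
t 18.67 pos [ 0.5249 -0.3107 -0.0312] rpy [ 3.1408 -0.0011  0.0797] shift [  75.3 -417.9 -161.5] turn -0.00030291365371508394
[200 150  24  41 641]
[104 168  50  15 336]
[  87  191   55   51 1426]
[ 88 224   9   9  66]
[168 247   9  18 124]
```

Call:
carry_out:
  plan:
    - [[0, 0, -10, 0, 0, 0, 22], [0, 0, -28, 0, 0, 0, 22], [0, 0, -35, 0, 0, 0, 22], [0, 0, -35, 0, 0, 0, 22], [0, 0, -35, 0, 0, 0, 22], [3, -12, -22, 0, 0, 0, 22], [6, -34, 0, 0, 0, 0, 22], [7, -39, 0, 0, 0, 0, 22], [7, -39, 0, 0, 0, 0, 22], [7, -39, 0, 0, 0, 0, 22], [7, -39, 0, 0, 0, 0, 22], [7, -39, 0, 0, 0, 0, 22], [7, -39, 0, 0, 0, 0, 22], [7, -39, 0, 0, 0, 0, 22], [7, -39, 0, 0, 0, 0, 22], [6, -34, 0, 0, 0, 0, 22], [4, -20, 0, 0, 0, 0, 22], [0, -6, 0, 0, 0, 0, 22], [0, 0, 0, 0, 0, 0, 22], [0, 0, 0, 0, 0, 0, 22]]

```text
time_s: 20.33
ee_pos: [0.5657, 0.1115, 0.1331]
eef_rot: [3.141, 0.0, 0.08]
force: [-0.8, -0.1, -0.0]
grip_width: 0.0272
grip_force: 25.0
```

Run:
```python
from h import *
np.set_printoptions(precision=4,suppress=True)
c=cam('wrist','w8.png'); go([.5662,.1118,.12],.08); o=telemetry.get_obs(); e=o['ee_pos'];print(o['force'],o['grip_width'])
z=e[2]+.0312+.01
print('exp',proj(c,[e[0],e[1],z]))
print('exp tip',proj(c,[.5665,.1107,.144]))
im=c['pixels'][:,:,::-1]
cv2.imwrite('pics/w8c.png',cv2.resize(im[210:300,275:375],None,fx=6,fy=6,interpolation=cv2.INTER_CUBIC))
```

```text
t 20.38 pos [0.5658 0.111  0.1331] rpy [3.1414 0.     0.0789] shift [ 0.4 -0.7 13.1] turn -0.0011485859108816693
[ 0.7343  0.0284 -0.5644] 0.026896278692825775
exp [[323.7207 250.7256]]
exp tip [[324.4481 229.0362]]
```

View pics/w8c.png

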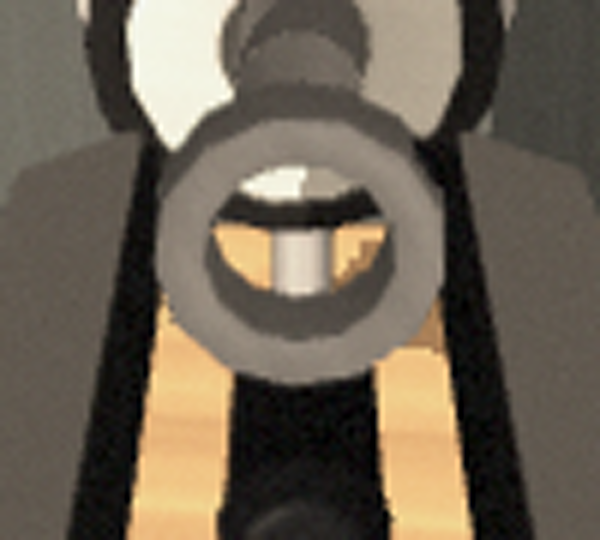

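The drum hub is seen in place on the spindle. The collar is level in the grip, with its centre at crop (300,250), about 0.5 mm off.

Call:
carry_out:
  plan:
    - [[0.6, -0.6, 6, 0, 0, 0, 22], [0, 0, 8, 0, 0, 0, 22], [0, 0, 6, 0, 0, 0, 22], [0, 0, 4, 0, 0, 0, 22], [0, 0, 3, 0, 0, 0, 22], [0, 0, 3, 0, 0, 0, 22], [0, 0, 3, 0, 0, 0, 22], [0, 0, 3, 0, 0, 0, 22], [0, 0, 0, 0, 0, 0, 22]]

```text
time_s: 21.13
ee_pos: [0.5663, 0.1129, 0.0963]
eef_rot: [3.142, 0.001, 0.08]
force: [1.0, -0.7, 0.5]
grip_width: 0.0269
grip_force: 25.0
```

Call:
carry_out:
  plan:
    - [[0, 0, 3, 0, 0, 0, 22], [0, 0, 3, 0, 0, 0, 22], [0, 0, 0, 0, 0, 0, 22], [0, 0, 0, 0, 0, 0, 50], [0, 0, 0, 0, 0, 0, 50], [0, 0, 0, 0, 0, 0, 50], [0, 0, 0, 0, 0, 0, 50], [0, 0, 0, 0, 0, 0, 50], [0, 0, -10, 0, 0, 0, 50], [0, 0, -30, 0, 0, 0, 50], [0, 0, -10, 0, 0, 0, 50], [-15, 0, 0, 0, 0, 0, 50], [-37, 0, 0, 0, 0, 0, 50], [-37, 0, 0, 0, 0, 0, 50], [-30, 0, 0, 0, 0, 0, 50], [-15, 0, 0, 0, 0, 0, 50], [0, 0, 0, 0, 0, 0, 50], [0, 0, 0, 0, 0, 0, 50]]

```text
time_s: 22.63
ee_pos: [0.4333, 0.1023, 0.1418]
eef_rot: [-3.141, -0.002, 0.08]
force: [0.5, 0.0, -0.3]
grip_width: 0.0504
grip_force: 0.0
```

Run:
```python
from h import *
np.set_printoptions(precision=4,suppress=True)
c=cam('wrist','w9.png'); go([.4768,.1036,.014],.08)
for nm,P in(('collar top',[.5665,.1107,.13]),('if on drum-less',[.5665,.1107,.14]),('drum top',[.5665,.1107,.12]),('tip',[.5665,.1107,.144]),('handle top',[.4768,.1036,.09]),('h24L',[.4768,.1156,.09]),('mark',[.6171,.0613,.075])): print(nm,proj(c,P))
g=cv2.cvtColor(c['pixels'],cv2.COLOR_RGB2HSV)
def comps(m,x0,x1,y0,y1,lab,mn):
    n,l,s,ce=cv2.connectedComponentsWithStats(m[y0:y1,x0:x1].astype(np.uint8))
    for i in range(1,n):
        if s[i,4]>mn: print(lab,s[i]+[x0,y0,0,0,0],(ce[i]+[x0,y0]).round(1))
comps(g[:,:,2]<45,265,385,150,300,'dark',80)
comps((g[:,:,1]<60)&(g[:,:,2]>150),270,380,20,200,'white',40)
gray=g[:,:,2]; print('rows at x=324 v:',gray[150:290:4,324])
for r in(225,235,245,255): print(r,gray[r,284:368:3])
```

```text
t 22.68 pos [0.4338 0.1023 0.1415] rpy [-3.1415 -0.0016  0.0798] shift [ 42.8   2.1 127.6] turn -0.00021881525777282806
collar top [[326.8727   6.0251]]
if on drum-less [[326.9841   1.586 ]]
drum top [[326.7714  10.0657]]
tip [[327.0318  -0.3148]]
handle top [[326.1818 147.462 ]]
h24L [[310.7486 146.2225]]
mark [[401.0951 -45.864 ]]
dark [313 150  30  12 239] [327.7 155.1]
dark [265 235  16  65 589] [272.4 269.1]
dark [369 235  16  65 596] [376.6 269. ]
white [284  20  56  45 422] [306.5  49.9]
white [295  20  61  26 986] [325.6  30.9]
white [315  91  21  37 356] [325.9 108. ]
rows at x=324 v: [ 48  47  30 115 217 219 226 227 226 224 221 226 225 226 210 215 215 223
 222 220 217 216 227 227 227 227 226 219 216 221 226 214 216 220 217]
225 [218 217 219 220 221 220 222 222 224 224 223 222 224 222 222 223 221 222
 222 221 222 223 221 221 223 222 222 221]
235 [226 228 227 226 228 226 227 225 226 225 225 225 225 224 220 220 218 217
 214 213 213 210 210 210 210 209 208 210]
245 [225 226 226 226 227 227 227 226 226 226 226 226 226 227 227 227 228 227
 225 228 226 224 223 223 223 225 221 223]
255 [221 221 223 222 222 223 223 223 223 221 222 223 222 228 226 226 225 228
 226 227 227 227 225 226 227 226 226 226]
```

Call:
carry_out:
  plan:
    - [[15, 1, 0, 0, 0, 0, 50], [20, 1, 0, 0, 0, 0, 50], [8, 0.4, 10, 0, 0, 0, 50], [0, 0, 30, 0, 0, 0, 50], [0, 0, 35, 0, 0, 0, 50], [0, 0, 30, 0, 0, 0, 50], [0, 0, 15, 0, 0, 0, 50], [0, 0, 5, 0, 0, 0, 50], [0, 0, 0, 0, 0, 0, 50], [0, 0, 0, 0, 0, 0, 36], [0, 0, 0, 0, 0, 0, 36], [0, 0, 0, 0, 0, 0, 36]]

```text
time_s: 23.68
ee_pos: [0.4768, 0.1034, 0.017]
eef_rot: [-3.141, -0.002, 0.08]
force: [-0.7, -0.2, -0.1]
grip_width: 0.0365
grip_force: 0.0
```

Call:
carry_out:
  plan:
    - [[0, 0, 0, 0, 0, 0, 18], [0, 0, 0, 0, 0, 0, 18], [0, 0, 0, 0, 0, 0, 18], [0, 0, 0, 0, 0, 0, 18], [0, 0, 0, 0, 0, 0, 18], [0, 0, 0, 0, 0, 0, 18]]
  squeeze: 50

```text
time_s: 24.18
ee_pos: [0.4763, 0.1037, 0.0165]
eef_rot: [-3.141, -0.001, 0.08]
force: [-1.0, 5.2, 5.8]
grip_width: 0.0232
grip_force: 50.0
```

Run:
```python
from h import *
np.set_printoptions(precision=4,suppress=True)
a=np.load('scene.npz')['pixels']
o=telemetry.get_obs(); print(o['ee_pos'],o['force'],o['grip_width'],o['grip_force'])
c=cam('wrist','w10.png'); t=cam('top','t2.png')
s=np.array([.5665,.1107]); ex=np.array([np.cos(.08),np.sin(.08)]); ey=np.array([-ex[1],ex[0]])
S=lambda x,y,z:np.r_[s+x*ex+y*ey,z]
for nm,p in(('mark w4',[.6171,.0613]),):
    d=np.array(p)-s; print(nm,d@ex,d@ey)
for nm,P in(('collar top',S(0,0,.13)),('+10high',S(0,0,.14)),('drum top',S(0,0,.12)),('pointer',S(.085,-.05,.075)),('mark',S(.047,-.053,.075))): print(nm,proj(c,P),proj(t,P))
```

```text
[0.4763 0.1037 0.0165] [-1.0177  5.1788  5.8461] 0.023244149743739152 50.00183305322935
mark w4 0.046490380456835394 -0.053285687806189544
collar top [[321.7643  63.8774]] [[265.0933 201.4287]]
+10high [[321.4184  60.281 ]] [[264.7749 201.0252]]
drum top [[322.046   66.8075]] [[265.4067 201.8257]]
pointer [[ 458.112  -165.1168]] [[280.7518 176.7312]]
mark [[456.9372 -49.1644]] [[282.3202 188.1558]]
```

```bash
cat >> h.py <<'E'
def mount():
    c=load('wrist'); e=np.array([.4763,.1037,.0165]); R=Rm([-3.141,-.001,.08])
    return R.T@(c['origin']-e), R.T@Rm(c['rotation'])
def cam_at(e,rpy):
    o,Rc=mount(); c=load('wrist'); R=Rm(rpy); c['origin']=np.array(e)+R@o; c['rotation']=R@Rc; return c
s=np.array([.5665,.1107]); ex=np.array([np.cos(.08),np.sin(.08)]); ey=np.array([-ex[1],ex[0]])
S=lambda x,y,z:np.r_[s+x*ex+y*ey,z]
def inv(p): d=np.array(p)-s; return d@ex,d@ey
E
python3 - <<'E'
from h import *
np.set_printoptions(precision=4,suppress=True,linewidth=220)
for f,e,r in(('w4',[.497,.1024,.1326],[3.1414,.0008,.0792]),('w6',[.5666,.1103,.1407],[3.1413,.0003,.079])):
    c=cam_at(e,r); im=cv2.imread(f'pics/{f}.png')
    m=proj(c,S(.047,-.053,.075))[0]; p=proj(c,S(.085,-.05,.075))[0]; t=proj(c,S(0,0,.144))[0]
    print(f,'mark',m,'ptr',p,'tip',t, 'left edge test', inv(ray(c,[(393,47)],.075)[0]))
    if f=='w6':
        for q,nm in((m,'mark'),(p,'ptr')):
            u,v=q.round().astype(int); g=cv2.cvtColor(im,cv2.COLOR_BGR2GRAY)[max(v-20,0):v+20:2,u-24:u+28:2]; print(nm,u-24,max(v-20,0)); print(g)
E
```

```text
w4 mark [391.6889  46.1765] ptr [390.1397 -11.592 ] tip [318.1429 117.4596] left edge test (np.float64(0.04644033829953273), np.float64(-0.0539932991135502))
w6 mark [388.1031 140.4456] ptr [386.7009  91.6639] tip [322.5043 225.7457] left edge test (np.float64(0.11749189082173575), np.float64(-0.05322574429883459))
mark 364 120
[[117 116 112 117 117 117 120 116 114 115 210 245 246 245 246 246 245 246 198 116 110 144 143 145 144 145]
 [117 117 112 117 117 119 118 119 117 118 210 246 246 245 246 246 246 245 184 118 106 146 146 148 145 145]
 [115 117 115 117 114 116 117 116 114 116 201 227 226 226 226 226 230 245 164 118 104 145 145 143 147 146]
 [115 117 115 116 118 117 119 121 119 118 231 246 246 246 246 246 246 246 148 118  98 139 138 131 132 132]
 [115 116 113 116 119 113 118 116 113 119 233 246 245 246 245 246 246 246 151 117  97 127 129 126 128 125]
 [117 114 115 117 116 118 116 117 118 116 243 213 192 193 191 246 246 245 118 118  97  98 120 125 124 125]
 [114 119 114 116 118 118 118 119 118 116 246 246 246 246 246 243 185 204 170 173 167 172 173 175 127 129]
 [119 117 115 120 118
[... 2822 characters left out ...]
 190 172 176 176 230 246 246 215 115 110 124 123 122 124]
 [ 77  72  74  69  73  70  71  69  71  75  73 173 200 245 245 246 245 245 245 214 113 107 123 121 123 123]
 [ 69  74  71  73  71  73  74  72  73  72  73 173 201 245 246 245 246 246 246 181 120 108 128 125 127 130]
 [104 105 104 100  75  74  68  70  73  74  72 176 171 153 164 164 236 246 246 180 115 101 131 130 135 132]
 [114 116 117 114 120 116 121 112 115 114 101 234 238 246 246 246 246 246 246 149 116 101 131 135 130 132]
 [114 118 115 111 116 114 120 118 114 115 117 246 246 246 246 246 246 245 245 149 119  99 133 136 133 134]
 [114 118 115 115 116 116 118 117 118 116 114 245 206 192 193 194 245 245 246 128 118  95 135 134 134 133]]
```

Run:
```python
from h import *
np.set_printoptions(linewidth=250)
c=load('wrist')
for nm,r,z in(('collar top',.014,.13),('collar bottom',.014,.12),('drum top',.025,.12),('flange top',.03,.09)):
    q=proj(c,[S(r*np.cos(a),r*np.sin(a),z) for a in np.linspace(0,6.28,60)]); print(nm,q.min(0).round(1),q.max(0).round(1))
g=cv2.cvtColor(c['pixels'],cv2.COLOR_RGB2GRAY); print(g[30:112:3,272:374:3])
```

```text
collar top [270.8   7.6] [372.8 116. ]
collar bottom [275.8  16.1] [368.3 114.1]
drum top [239.4 -26.3] [404.8 149.1]
flange top [245.  -13.7] [400.3 150.2]
[[248 248 248 189 231 232 228 228 226 227 224 221 220 219 214 214 214 217 221 224 227 226 225 223 224 220 215 194 248 248 248 247 247 246]
 [248 248 223 232 237 231 226 227 225 221 220 215 130  88 162 196 155 160 218 223 225 227 227 227 227 223 220 212  83 109 205 247 247 247]
 [248 247 221 235 236 229 226 222 220 217 123  87 162 166 161 156 149 148 143 143 143 189 228 228 229 226 224 215 201  41 185 186 213 248]
 [248 191 238 238 231 228 224 219 152  83  79 172 167 165 161 157 150 145 143 141 138 132 191 231 231 229 225 220 215  92  69 181 209 247]
 [198 232 240 237 227 226 224 217  84  78 171 171 172 164 159 156 146 140 140 130 132 129 127 205 134 141 158 222 216 203  37 182 184 184]
 [224 236 239 233 227 223 221  91  77 183 167 172 171 165 158 160 213 171 135 131 130 129 125 123 181 136 154 226 219 210  98  85 181 182]
 [231 240 234 229 225 219 118  79 103 165 169 173 173 165 229 230 230 232 230 138 115 122 118 116 117 136 152
[... 2249 characters left out ...]
249]
 [249 250 249 172 228 237 238 238 236 231 228 222 219 205 143 125 175 215 230 232 233 236 237 235 231 228 224 197 159 186 185 187 189 248]
 [249 249 249 249 177 226 231 235 234 236 234 231 228 228 227 230 233 236 240 238 238 236 232 229 226 221 166 168 184 188 237 235 194 248]
 [249 249 249 249 249 175 225 228 230 233 235 230 230 230 233 235 235 235 236 237 234 232 227 223 219 118 184 182 183 183 248 248 248 243]
 [249 249 249 249 249 249 171 223 226 224 230 229 226 226 224 229 230 230 232 233 229 227 220 215 120 183 185 186 238 186 248 248 245 174]
 [246 249 249 249 250 249 249 216 159 217 220 224 222 220 221 220 223 224 223 225 224 218 179 158 182 184 184 188 248 248 248 246 211  24]]
```

The collar's outline fits its home height, with bore play of about 1.5 mm. The pointer and marker are 38 mm apart along the sander, so I'll pull 38 mm.

Call:
carry_out:
  plan:
    - [[0, 0, 0, 0, 0, 0, 18], [-2, 0, 0, 0, 0, 0, 18], [-5, 0, 0, 0, 0, 0, 18], [-7, 0, 0, 0, 0, 0, 18], [-7, 0, 0, 0, 0, 0, 18], [-7, 0, 0, 0, 0, 0, 18], [-5, 0, 0, 0, 0, 0, 18], [-3.2, 0, 0, 0, 0, 0, 18], [-2, 0, 0, 0, 0, 0, 18], [0, 0, 0, 0, 0, 0, 18], [0, 0, 0, 0, 0, 0, 18], [0, 0, 0, 0, 0, 0, 18]]
  squeeze: 60

```text
time_s: 25.28
ee_pos: [0.4395, 0.1004, 0.0165]
eef_rot: [-3.141, -0.004, 0.08]
force: [9.0, 2.8, -2.0]
grip_width: 0.0235
grip_force: 60.0
```

Run:
```python
from h import *
np.set_printoptions(precision=4,suppress=True,linewidth=230)
o=telemetry.get_obs(); print(o['ee_pos'],o['force'],o['grip_width'],o['grip_force'],inv(o['ee_pos'][:2]))
t0=cv2.imread('pics/t2.png',0); t=cam('top','t3.png'); g=cv2.cvtColor(t['pixels'],cv2.COLOR_RGB2GRAY)
for x in(.085,.0465): print(proj(t,S(x,-.05,.075)))
for im in(t0,g):
    print(im[168:196,270:292])
d=cv2.absdiff(t0,g)
# idler drum shift in the top picture, by template matching before/after (rest x=215)
u,v=proj(t,S(.215,0,.123))[0].round().astype(int); print('idler',u,v)
T=t0[v-9:v+10,u-9:u+10]; r=cv2.matchTemplate(g[v-12:v+32,u-16:u+17],T,cv2.TM_CCOEFF_NORMED); _,m,_,l=cv2.minMaxLoc(r); print(m,l[0]-7,l[1]-3, 'expected px', proj(t,S(.1768,0,.123))[0]-proj(t,S(.215,0,.123))[0])
y=r[l[1]-1:l[1]+2,l[0]]; print('subpx',(y[0]-y[2])/2/(y[0]-2*y[1]+y[2]))
```

```text
[0.4395 0.1004 0.0165] [ 9.0417  2.8388 -2.0388] 0.023450934940581668 59.999169057409745 (np.float64(-0.12744266421571626), np.float64(-9.407537996727715e-05))
[[280.7518 176.7312]]
[[281.4064 188.366 ]]
[[199 160  70  61  46  66  93  91  68  49  82 136 160 175 159  77  58  85  79  78  77  81]
 [199 156  66  72  58  66  91  94  65  43  96 161 187 191 154  76  60  80  76  79  80  78]
 [195 155  57  53  51  64  95  96  62  48  90 134 174 196 164  82  66  82  82  82  87  81]
 [198 157  57  38  42  61  83  95  68  46  77 111 155 196 165  88  70  85  87  84  87  82]
 [197 158  64  55  59  61  88  99  71  44  83 124 169 197 168  94  66  78  82  79  81  80]
 [189 159  62  59  68  56  88  99  82  48  70  95 136 181 160  96  68  81  77  84  80  86]
 [183 160  72  59  65  57  86  99  84  58  70  82 126 177 168 106  83  83  84  83  82  85]
 [185 174  96  65  67  51  82  99  97  82  90 107 156 189 173 117  80  88  87  89  88  85]
 [114 109  73  63  65  52  80 100  98  88  94  92 139 182 170 115  84  89  90  91  89  89]
 [ 70  56  65  72  68  56  80 101  95  86  81  81 121 176 170 113  84  92  88
[... 3586 characters left out ...]
 84  93 109 104  99  92 109 145 135 135 147 132 123 105  80  84  89]
 [ 76  81  77  82  87  79  82  84  75  74  73 111 165 181 177 160 112  88  80  89  84  86]
 [ 79  79  82  79  79  82  82  82  86  82  75 110 150 153 170 169 113  87  88  89  94  96]
 [ 74  84  82  77  77  80  80  83  81  79  81 108 145 136 159 169 117  94  94  93  91  91]
 [ 78  78  81  82  79  81  78  85  77  77  79 103 155 177 183 180 130  82  82  92  96  89]
 [117 100  77  78  82  82  79  81  84  77  79  90 159 180 182 183 131  79  75  90  90  92]
 [ 71  83  75  65  70  82  81  81  78  81  76  93 157 175 176 179 134  79  74  94  93  92]]
idler 262 135
0.9496942162513733 1 11 expected px [ 0.5549 11.5807]
subpx 0.07277241
```

The pointer's tip (row 187) and the marker's tip (row 187) are now level in the top view, and the spring pulls on the hand with 9 N. I'll hold here, then hand in.

Call:
carry_out:
  plan:
    - [[-0.5, 0, 0, 0, 0, 0, 18], [0, 0, 0, 0, 0, 0, 18], [0, 0, 0, 0, 0, 0, 18], [0, 0, 0, 0, 0, 0, 18], [0, 0, 0, 0, 0, 0, 18], [0, 0, 0, 0, 0, 0, 18], [0, 0, 0, 0, 0, 0, 18], [0, 0, 0, 0, 0, 0, 18], [0, 0, 0, 0, 0, 0, 18], [0, 0, 0, 0, 0, 0, 18]]

```text
time_s: 26.17
ee_pos: [0.4391, 0.1004, 0.0165]
eef_rot: [-3.141, -0.004, 0.08]
force: [8.5, 3.8, -3.0]
grip_width: 0.0231
grip_force: 60.0
```

```bash
python3 -c "
from h import *
print(telemetry.get_obs()['ee_pos'],telemetry.get_obs()['force']); print(ctrl.hand_in())"
```

```text
[0.43905076 0.10038151 0.01649661] [ 8.45473506  3.80954013 -2.97949381]
the job is handed in; nothing more can be done
None
```

I threaded the flange, drum and collar onto the spindle in that order, and the arm is holding the handle out about 38 mm with the pointer opposite the marker; I handed the job in at about 26 s, and hand-in gave no verdict.

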